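# Set the bushes out on the kitting rail by height

## Task

Stand the four turned bushes upright on the aluminium kitting rail, one centred on each ring mark, in order of height: the shortest on the mark next to the tall dark stop block, the tallest on the mark farthest from it. Leave the brass drift rod, the black sanding block and the blue pliers where they lie.

Things in the scene. Friction and masses are not known exactly. Their poses are not given: they have to be found in the camera images.
- bush_22: the shortest bush, squat, dull yellow-brown brass, a plain upright cylinder with a hole down its middle, outer diameter 30 mm, height 22 mm, loose; origin at the centre of its underside, z up its axis
- bush_30: the second shortest bush, the thinnest, grey steel, a plain upright cylinder with a hole down its middle, outer diameter 24 mm, height 30 mm, loose; origin at the centre of its underside, z up its axis
- bush_42: the second tallest bush, the thickest, grey steel, a plain upright cylinder with a hole down its middle, outer diameter 34 mm, height 42 mm, loose; origin at the centre of its underside, z up its axis
- bush_56: the tallest bush, slender, brass, a plain upright cylinder with a hole down its middle, outer diameter 28 mm, height 56 mm, loose; origin at the centre of its underside, z up its axis
- rail: the kitting rail, a flat aluminium bar fixed to the bench, 56 mm wide (its x), 300 mm long (its y) and 16 mm thick; origin at the centre of its underside, z up. On its flat top (16 mm above the bench) four dark ring marks, 47 mm across, lie on its centre line at y = -97.5, -32.5, +32.5 and +97.5 mm
- stop_block: the tall stop block, a dark steel block with two screw heads on top, fixed across one end of the rail, 56 mm wide, 16 mm thick along the rail, 30 mm tall (34 mm with screws) above the rail's top; origin at the centre of its underside, on the rail's centre line at rail y = +141 or -141 mm: which end differs from start to start. The other end has only a 3 mm flat plate
- brass_drift: bystander: the brass drift, a plain dull yellow-brown rod lying on the bench among the bushes, 13 mm across, 130 mm long (its y), 13 mm high; origin at the centre of its underside; loose, not to be moved
- sand_block: bystander: a black rubber sanding block, 42 x 70 (its y) x 30 mm high; origin at the centre of its underside; loose, not to be moved
- pliers: bystander: blue-handled pliers lying flat, 56 x 171 (its y) x 15 mm high; origin at the centre of their underside; loose, not to be moved
There are look-alikes about, which are no part of the job. Several things have the shape of the bush_56; the one meant has the colours described above.

How it is judged:
At the end, for the whole second after the job is handed in: Each bush stands upright (within 0.1 rad) on the rail's top, its centre within 12 mm along and 12 mm across the rail of its ring mark, heights rising from the mark next to the stop block (22, 30, 42, 56 mm); all released and at rest (x of bush_22 in the frame of rail between -0.012 and 0.012 m and z of bush_22 in the frame of rail between 0.012 and 0.02 m and angle between each of bush_22, bush_30, bush_42, bush_56's own z axis and vertical below 0.1 rad and linear speed of each of bush_22, bush_30, bush_42, bush_56 below 0.02 m/s and x of bush_30 in the frame of rail between -0.012 and 0.012 m and z of bush_30 in the frame of rail between 0.012 and 0.02 m and x of bush_42 in the frame of rail between -0.012 and 0.012 m and z of bush_42 in the frame of rail between 0.012 and 0.02 m and x of bush_56 in the frame of rail between -0.012 and 0.012 m and z of bush_56 in the frame of rail between 0.012 and 0.02 m and ((y of stop_block in the frame of rail above 0 m and y of bush_22 in the frame of rail between 0.0855 and 0.1095 m and y of bush_30 in the frame of rail between 0.0205 and 0.0445 m and y of bush_42 in the frame of rail between -0.0445 and -0.0205 m and y of bush_56 in the frame of rail between -0.1095 and -0.0855 m) or (y of stop_block in the frame of rail below 0 m and y of bush_22 in the frame of rail between -0.1095 and -0.0855 m and y of bush_30 in the frame of rail between -0.0445 and -0.0205 m and y of bush_42 in the frame of rail between 0.0205 and 0.0445 m and y of bush_56 in the frame of rail between 0.0855 and 0.1095 m))); the robot touches nothing.
It fails at once if the brass drift is moved more than 30 mm (distance of brass_drift from where it was at the start of the episode above 0.03 m).
It fails at once if the sand block is moved more than 30 mm (distance of sand_block from where it was at the start of the episode above 0.03 m).
It fails at once if the pliers are moved more than 30 mm (distance of pliers from where it was at the start of the episode above 0.03 m).
It also fails if it takes over 112 s, if anything falls off the work surface, if the arm or the gripper's body presses on something with over 40 N, if the wrist force passes 120 N, or if a joint passes its speed limit or range.

## Robot

A 7-joint arm with a two-finger parallel gripper is mounted at the origin on the work surface; the furniture and walls round the work are solid. World frame = base frame: x ahead of the robot, y to its left, z up, the work surface at z = 0. Lengths are in m, angles in rad, forces in N, time in s.
With the tool pointing down it reaches from about 0.35 to 0.9 m from the base axis. Payload 7.2 kg.
Tool frame: the origin (TCP) lies midway between the tips of the shut fingers; the grasp point (between the pads) lies 19 mm behind it (pinch_z is the distance from the TCP to the grasp point, in m); z points along the fingers, y is the direction in which the jaws open and shut (so a half turn about z gives the same grasp; the last joint's range is limited). The gripper opens to 88 mm and grips with 3 to 60 N. Pads are 20 mm wide; open, the fingers measure 115 mm over their backs; the gripper's body (75 mm by 178 mm) begins 61 mm behind the grasp point.
Start: joints at [1.087, 0.411, -0.013, 1.596, 0.006, 1.134, -0.082], TCP at [0.252, -0.572, 0.223] pointing down, gripper open.
Joint ranges: [-2.95, 2.95], [-0.29, 1.99], [-1.47, 1.44], [0.14, 2.54], [-1.03, 4.17], [0.13, 1.85], [-2.86, 2.86]. Speed limits (rad/s): [2.39, 2.39, 3.01, 3.01, 3.14, 3.14, 3.14].

## Interface

Orientations are given as a unit quaternion [x, y, z, w].
In Python, from plant import observe, capture, hand_in, pinch_z gives the robot as it stands. The module is installed in compiled form; this text tells all that it offers.
- The arm moves only by the tool carry_out, never from a script. Its argument "plan" is a list of rows, each an object with "linear": the shift along the world's x, y, z in mm, a list of three; "angular": the turn, a rotation vector about the world's x, y, z in rad, a list of three. A call has 1 to 10 rows; each row is the pose to reach, as a shift and turn from the pose commanded when the call began; what a row does not reach only later rows make up. A row lasts 1/12 s, in which the tool goes at most 41.7 mm and 7.16 degrees, less where a joint would pass 70% of its speed; a pose out of reach is approached as far as the arm can. A call with a gripper value outside its range is refused whole. "gripper" is the closure in counts, from 0 (fully open) to 255 (shut), set as the call begins (left out, the last holds). The fingers move at their own pace and stop on an object; "grip_force" is the grip in N (left out, the last holds). Time passes only in rows, so rows that repeat a pose let the fingers close. It gives the time, the measured TCP pose, the force and the opening at its end, in the units of the state.
- observe(): the state, without advancing time (a new reading comes with each control period).
- capture(name): name is "scene" or "top" or "wrist"; returns a dict with "pixels" (480x640x3 uint8, blue, green, red), "fx", "fy", "cx", "cy" (pixels), "extrinsics" (4x4, takes a point from world to camera coordinates); the wrist camera has in their place "T_tool_cam" (4x4, takes a point from camera to tool coordinates, whose origin is the TCP and whose axes are the flange's). Camera axes: x right, y up, looking along -z (the intrinsics and any distortion apply to the point x, -y, -z); pixel columns grow to the right and rows downward; lengths in m; the calibration is good to about 2 mm. The wrist camera is an equidistant fisheye: a pixel r from the principal point sees the ray r / f radians off the axis. A picture is of the moment at which its call begins: read the wrist's pose just before it. There is no depth.
- hand_in(): hands the job in, once; it reports no verdict.
The state is a dict: "time_s": time; "joint_pos": joint angles; "joint_vel": joint speeds; "tau": joint torques, N m; "tool_pos": TCP position; "tool_rot": TCP orientation; "ft_force": force on the tool from outside, world axes, zero at the start; "ft_torque": the same for the moment, N m; "grip_width": finger opening in m.
Only numpy, scipy, OpenCV 4.12 (cv2) and the standard library are available. Lean on these libraries where they do the work, as an engineer would, in place of code of your own. Each camera call takes 0.05 s, during which the arm holds its last target.

## Working session

There is one attempt and no reset: what is moved stays moved. The work goes in short steps, Python scripts to look and compute and a tool call to move; the robot and the scene stay as the last step left them, time stands still between calls to the robot, and variables do not carry over. Pictures are saved under pics/ and viewed, and the job is handed in when it is done.

Besides the shell and the picture viewer there is one more tool, called after "Call:" as name(argument=value, ...) on one line, values as JSON. carry_out: Moves the arm, as the interface text tells. Its arguments: {"type":"object","properties":{"plan":{"type":"array"},"gripper":{"type":"number"},"grip_force":{"type":"number"}},"required":["plan"]}

```bash
mkdir -p pics; python3 - <<'E'
from plant import observe, capture, pinch_z
import cv2
s=observe()
for k,v in s.items(): print(k,v)
print(pinch_z)
for n in ("scene","top","wrist"):
    c=capture(n); cv2.imwrite(f"pics/{n}0.png",c["pixels"])
    print(n,{k:v for k,v in c.items() if k!="pixels"})
E
```

```text
time_s 0.0
joint_pos [ 1.08678509  0.41189016 -0.01274722  1.59703991  0.00556139  1.13426795
 -0.08220453]
joint_vel [ 1.37474955e-03  2.87428064e-06  5.74882870e-04 -3.36082593e-04
  4.25611105e-04  8.86500948e-04 -2.18039481e-03]
tau [-2.13791463e-04 -5.87947905e+01  6.41671512e-01 -2.91070944e+01
 -5.37977717e-02  1.84814050e-02  1.75608866e-04]
tool_pos [ 0.2522492  -0.57129111  0.22181663]
tool_rot [ 9.78461347e-01  2.06428623e-01 -1.92405797e-04 -7.61510485e-04]
ft_force [-0.00850415 -0.3697785  -0.7789665 ]
ft_torque [-0.00725632  0.02096742 -0.00148223]
grip_width 0.08777079507915209
0.0187
scene {'fx': 486.2715880939733, 'fy': 486.2715880939733, 'cx': 323.0778150394748, 'cy': 243.34279356852934, 'extrinsics': array([[-0.70077692, -0.71336368, -0.00489566,  0.57937437],
       [ 0.53726581, -0.53227606,  0.65423821, -0.25572298],
       [-0.46931562,  0.45584477,  0.7562727 , -0.70202744],
       [ 0.        ,  0.        ,  0.        ,  1.        ]])}
top {'fx': 467.13229918037496, 'fy': 467.13229918037496, 'cx': 325.3680305653695, 'cy': 233.52949591151634, 'extrinsics': array([[ 0.01677286, -0.99940852,  0.03002131,  0.18007317],
       [ 0.98963522,  0.02087675,  0.14207845, -0.60533566],
       [-0.14262116,  0.02732708,  0.98940004, -0.96295216],
       [ 0.        ,  0.        ,  0.        ,  1.        ]])}
wrist {'fx': 371.64829954431775, 'fy': 371.64829954431775, 'cx': 319.8816926020283, 'cy': 234.94787353163207, 'T_tool_cam': array([[ 4.74853700e-04,  9.62743933e-01,  2.70414300e-01,
         7.36032287e-02],
       [ 9.99999190e-01, -1.37855337e-04, -1.26522128e-03,
        -1.03068307e-03],
       [-1.18080606e-03,  2.70414682e-01, -9.62743219e-01,
        -1.60849920e-01],
       [ 0.00000000e+00,  0.00000000e+00,  0.00000000e+00,
         1.00000000e+00]])}
```

View pics/top0.png

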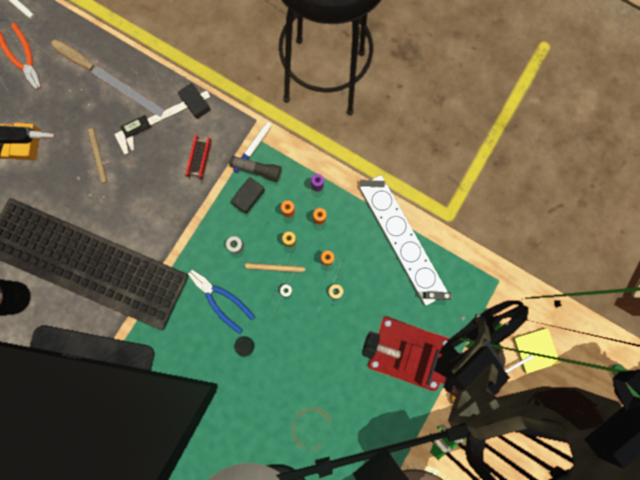

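View pics/scene0.png

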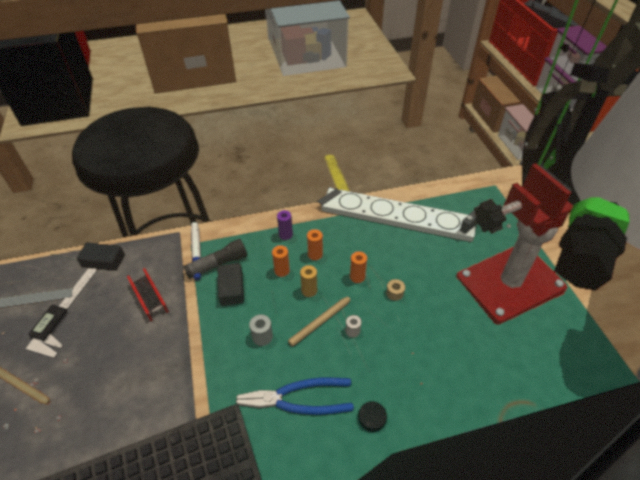

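View pics/wrist0.png

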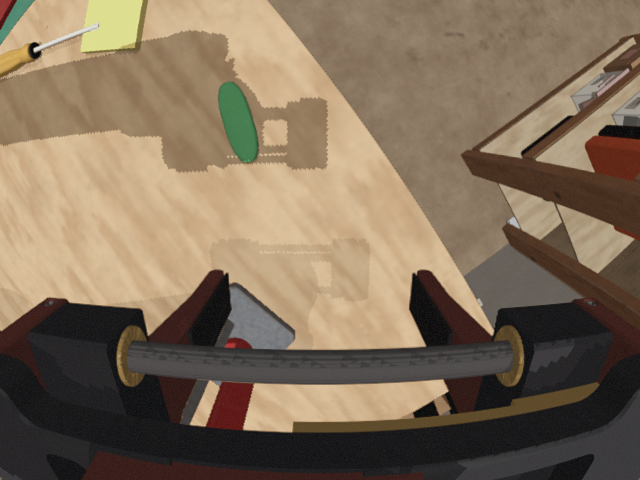

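The top view shows the rail running from (372,183) to (435,297). Candidate bushes are at (234,244) grey, (286,291) grey, (336,292) brass, (289,239) yellow-brass, plus orange and purple look-alikes. I'll crop closer to check these.

```bash
cat > h.py <<'E'
import numpy as np, cv2
from plant import observe, capture, pinch_z
def pix2world(c,u,v,z):
    E=c["extrinsics"];R=E[:3,:3];t=E[:3,3]
    d=np.array([(u-c["cx"])/c["fx"],-(v-c["cy"])/c["fy"],-1.0])
    o=-R.T@t; w=R.T@d
    return o+w*((z-o[2])/w[2])
def world2pix(c,p):
    E=c["extrinsics"];q=E[:3,:3]@np.asarray(p,float)+E[:3,3]
    return c["cx"]+c["fx"]*q[0]/-q[2], c["cy"]+c["fy"]*(-q[1])/-q[2]
def crop(c,u0,v0,u1,v1,k,name):
    im=c["pixels"][v0:v1,u0:u1]; im=cv2.resize(im,None,fx=k,fy=k,interpolation=cv2.INTER_CUBIC); cv2.imwrite(name,im)
E
python3 - <<'E'
from h import *
c=capture("top"); crop(c,215,160,355,310,4,"pics/t1.png"); crop(c,350,165,460,315,4,"pics/t2.png")
c=capture("scene"); crop(c,235,200,435,350,4,"pics/s1.png");crop(c,310,170,500,250,4,"pics/s2.png")
E
```

```text
(no output)
```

View pics/t1.png

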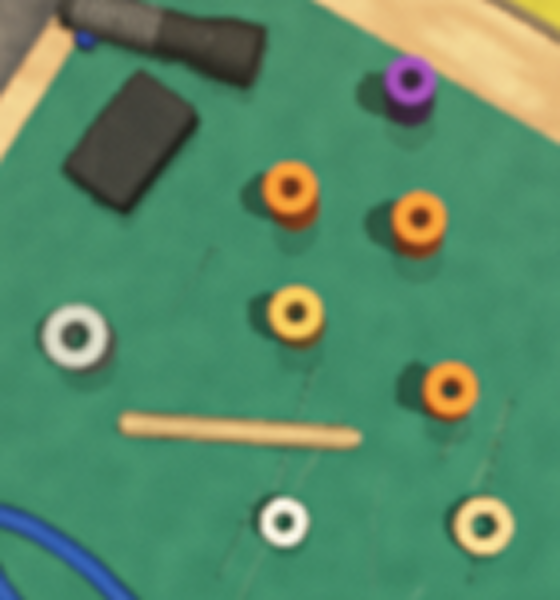

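View pics/t2.png

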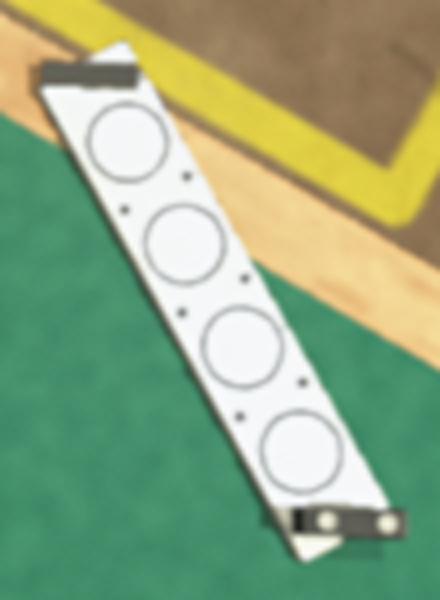

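View pics/s1.png

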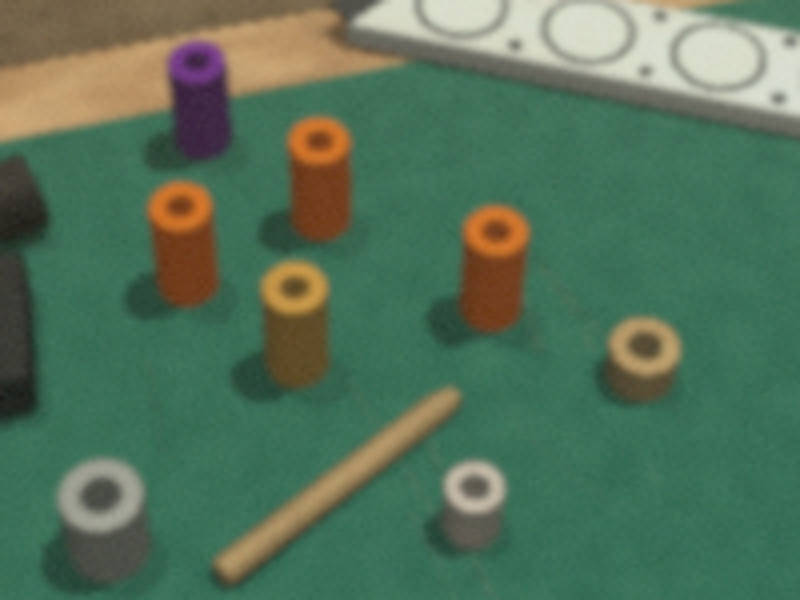

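View pics/s2.png

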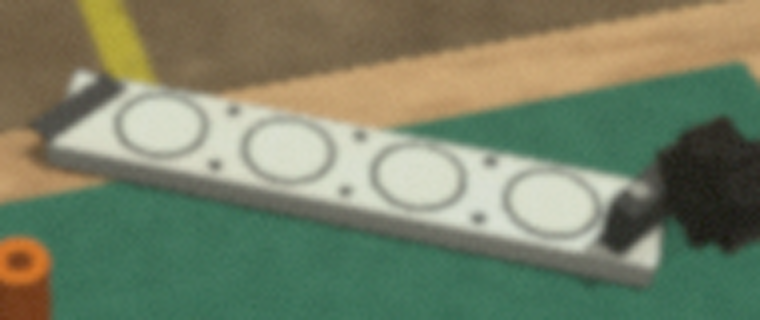

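The stop block with its two screw heads is at the rail's near-robot end, top px (434,296). The flat plate is at (372,184).

Things that could be taken for the bushes (top px):
- **bush_56:** brass at (289,238). The look-alikes are orange at (288,207), (320,215) and (328,257), and purple at (317,180). I choose the yellow brass one.
- **bush_42:** grey, thick, at (234,244).
- **bush_30:** grey, thin, at (286,290).
- **bush_22:** squat brass at (336,291).
- The drift lies at about (275,267).

Next I'll measure and cross-check with the scene camera.

```bash
python3 - <<'E'
from h import *
t=capture("top"); s=capture("scene")
def f(x,y,u0,v0): return x/4-.375+u0, y/4-.375+v0
T={'42':(76,337,.042),'30':(284,522,.03),'22':(484,526,.022),'56':(296,313,.056),'orNE':(450,390,.056),'or1':(290,187,.056),'or2':(419,218,.056),'drA':(128,423,.008),'drB':(352,437,.008)}
S={'42':(101,494,.042),'30':(475,487,.03),'22':(645,346,.022),'56':(295,287,.056),'orNE':(497,231,.056),'or1':(181,206,.056),'or2':(320,141,.056),'drA':(230,570,.008),'drB':(452,396,.008)}
for k in T:
    a=pix2world(t,*f(*T[k][:2],215,160),T[k][2]); b=pix2world(s,*f(*S[k][:2],235,200),S[k][2])
    print(k,a.round(4),b.round(4))
RT=[(127,142),(184,244),(243,347),(301,451)]; RS=[(161,125),(288,150),(418,177),(551,202)]
for i in range(4):
    print(i,pix2world(t,*f(*RT[i],350,165),.016).round(4),pix2world(s,*f(*RS[i],310,170),.016).round(4))
print(observe()['time_s'])
from scipy.spatial.transform import Rotation as R
print(R.from_quat(observe()['tool_rot']).as_matrix().round(3))
E
```

```text
42 [0.5753 0.3862 0.042 ] [0.5746 0.3866 0.042 ]
30 [0.4799 0.2738 0.03  ] [0.4783 0.2741 0.03  ]
22 [0.4798 0.1668 0.022 ] [0.4783 0.1672 0.022 ]
56 [0.5887 0.2692 0.056 ] [0.5873 0.2693 0.056 ]
orNE [0.5496 0.1874 0.056 ] [0.5485 0.1871 0.056 ]
or1 [0.6562 0.2743 0.056 ] [0.6542 0.274  0.056 ]
or2 [0.641  0.2054 0.056 ] [0.6391 0.2051 0.056 ]
drA [0.5326 0.3616 0.008 ] [0.5295 0.3615 0.008 ]
drB [0.5272 0.2391 0.008 ] [0.5249 0.2374 0.008 ]
0 [0.6833 0.067  0.016 ] [0.6818 0.0667 0.016 ]
1 [0.6263 0.0353 0.016 ] [0.625  0.0348 0.016 ]
2 [0.5696 0.003  0.016 ] [0.5678 0.0037 0.016 ]
3 [ 0.5131 -0.0284  0.016 ] [ 0.5118 -0.0287  0.016 ]
0.35
[[ 0.915  0.404 -0.   ]
 [ 0.404 -0.915  0.   ]
 [-0.    -0.    -1.   ]]
```

Both cameras agree to about 2 mm, and the ring pitch measures 65.1 mm. The red vise stands near ring 3, on the arm's way, so I'll measure its height and the bystanders.

```bash
python3 - <<'E'
from h import *
t=capture("top"); s=capture("scene")
crop(t,340,280,540,430,4,"pics/t3.png"); crop(s,440,140,640,330,4,"pics/s3.png")
E
```

```text
(no output)
```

View pics/t3.png

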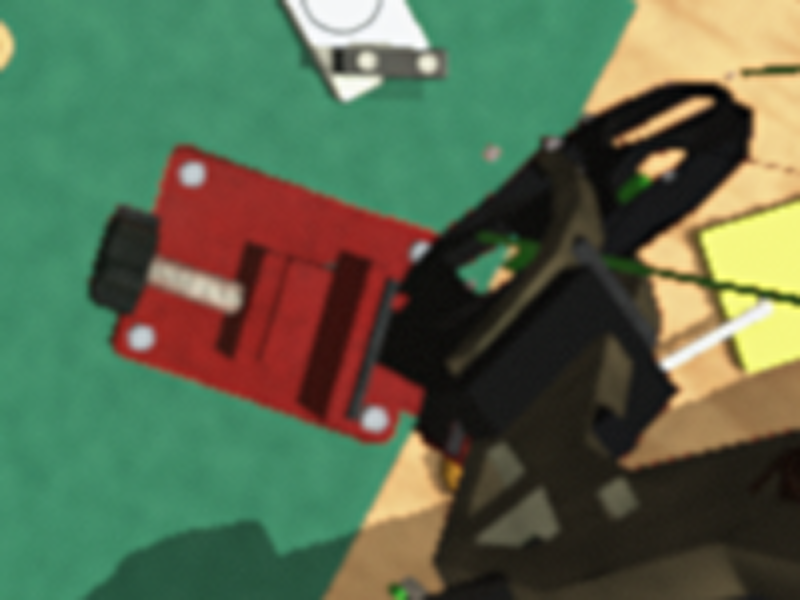

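View pics/s3.png

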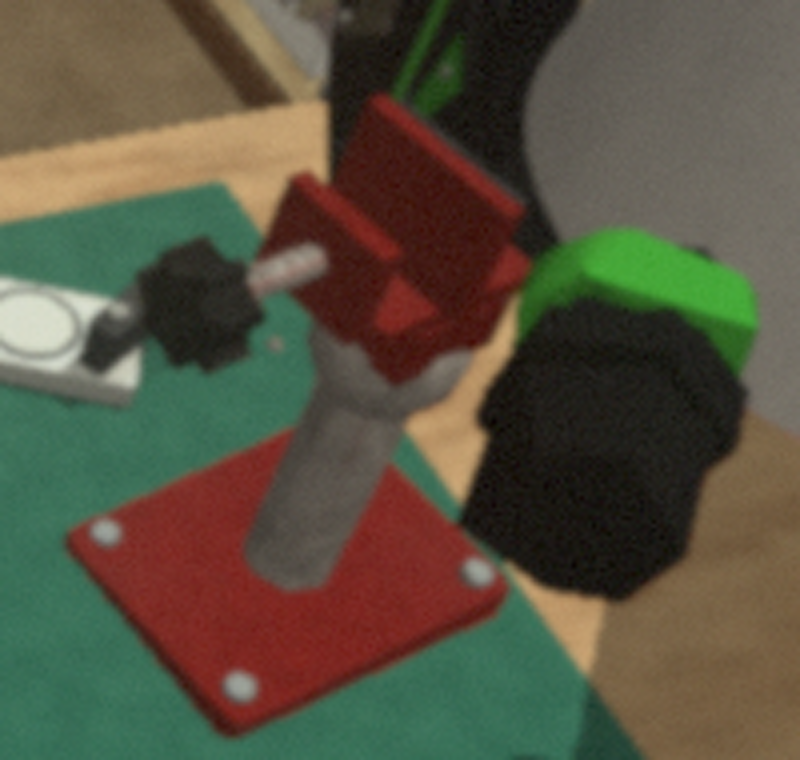

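```bash
python3 - <<'E'
from h import *
t=capture("top"); s=capture("scene")
def P(c):
    K=np.array([[c["fx"],0,c["cx"]],[0,c["fy"],c["cy"]],[0,0,1]]); return K@np.diag([1,-1,-1])@c["extrinsics"][:3]
f=lambda x,y,u0,v0:np.array([x/4-.375+u0,y/4-.375+v0])
for n,a,b in [("knob",(125,260),(205,300)),("rearjaw_e1",(393,285),(380,97)),("rearjaw_e2",(355,415),(525,213)),("frontjaw1",(255,245),(305,178)),("frontjaw2",(225,350),(398,255))]:
    X=cv2.triangulatePoints(P(t),P(s),f(*a,340,280),f(*b,440,140)).ravel();X=X[:3]/X[3]
    print(n,X.round(3),np.array(world2pix(t,X))-f(*a,340,280),np.array(world2pix(s,X))-f(*b,440,140))
for n,(x,y) in {'b1':(180,147),'b2':(115,345),'b3':(380,440)}.items(): print(n,pix2world(t,*f(x,y,340,280),.008).round(3))
for n,(u,v) in {'sandc':(248,195),'pl_tip':(192,273),'pl1':(253,317),'pl2':(240,330)}.items(): print(n,pix2world(t,u,v,.015 if n!='sandc' else .03).round(3))
E
```

```text
knob [0.385 0.116 0.228] [0.41695618 0.83130583] [-1.0381319  -0.16646905]
rearjaw_e1 [0.384 0.012 0.255] [-0.95715963 -2.01913547] [2.31517562 0.3086479 ]
rearjaw_e2 [0.326 0.024 0.247] [0.51984158 1.27237766] [-1.46032564 -0.22347953]
frontjaw1 [0.39  0.063 0.248] [1.51447726 3.27451847] [-3.84488345 -0.67818949]
frontjaw2 [0.348 0.076 0.249] [1.43353912 3.32820726] [-3.95708324 -0.68448077]
b1 [0.427 0.059 0.008]
b2 [0.323 0.094 0.008]
b3 [ 0.275 -0.048  0.008]
sandc [0.685 0.362 0.03 ]
pl_tip [0.513 0.477 0.015]
pl1 [0.422 0.343 0.015]
pl2 [0.394 0.369 0.015]
```

The vise tops out near z≈0.255 over x 0.33–0.40, y 0–0.13, so I'll keep clear on the +x side. The tool's jaw axis is 5.4° off the across-rail direction, so I'll turn it +0.095 rad on the way. First an empty transit.

Call:
carry_out(plan=[{"linear": [300, 420, 60], "angular": [0, 0, 0.095]}, {"linear": [300, 420, 60], "angular": [0, 0, 0.095]}, {"linear": [300, 420, 60], "angular": [0, 0, 0.095]}, {"linear": [300, 420, 60], "angular": [0, 0, 0.095]}, {"linear": [300, 420, 60], "angular": [0, 0, 0.095]}, {"linear": [300, 420, 60], "angular": [0, 0, 0.095]}, {"linear": [300, 420, 60], "angular": [0, 0, 0.095]}, {"linear": [300, 420, 60], "angular": [0, 0, 0.095]}, {"linear": [300, 420, 60], "angular": [0, 0, 0.095]}, {"linear": [300, 420, 60], "angular": [0, 0, 0.095]}], gripper=0, grip_force=15)

```text
time_s: 1.38
tool_pos: [0.4938, -0.2332, 0.2714]
tool_rot: [0.968, 0.253, 0.0, 0.0]
ft_force: [0.7, -0.9, 0.6]
grip_width: 0.0877
```

Call:
carry_out(plan=[{"linear": [70, 210, -60], "angular": [0, 0, 0]}, {"linear": [70, 210, -60], "angular": [0, 0, 0]}, {"linear": [70, 210, -60], "angular": [0, 0, 0]}, {"linear": [70, 210, -60], "angular": [0, 0, 0]}, {"linear": [70, 210, -60], "angular": [0, 0, 0]}, {"linear": [70, 210, -60], "angular": [0, 0, 0]}, {"linear": [70, 210, -60], "angular": [0, 0, 0]}])

```text
time_s: 1.97
tool_pos: [0.5633, -0.0185, 0.2095]
tool_rot: [0.967, 0.256, -0.0, -0.002]
ft_force: [0.5, 0.5, 0.8]
grip_width: 0.0879
```

```bash
python3 - <<'E'
from h import *
for k in ("time_s","joint_pos","tool_pos","tool_rot"): print(k,observe()[k])
for n in ("scene","top","wrist"):
    c=capture(n); cv2.imwrite(f"pics/{n}1.png",c["pixels"])
E
```

```text
time_s 1.9667
joint_pos [ 0.22068879  0.34452626 -0.34694106  1.74523121  0.12741498  1.07529555
 -1.22041027]
tool_pos [ 0.56326714 -0.01848567  0.20952057]
tool_rot [ 9.66559540e-01  2.56437233e-01 -2.48201683e-04 -1.59339205e-03]
```

View pics/scene1.png

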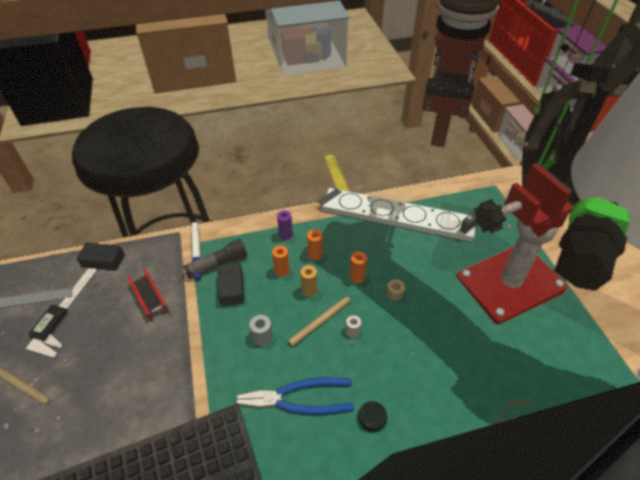

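View pics/top1.png

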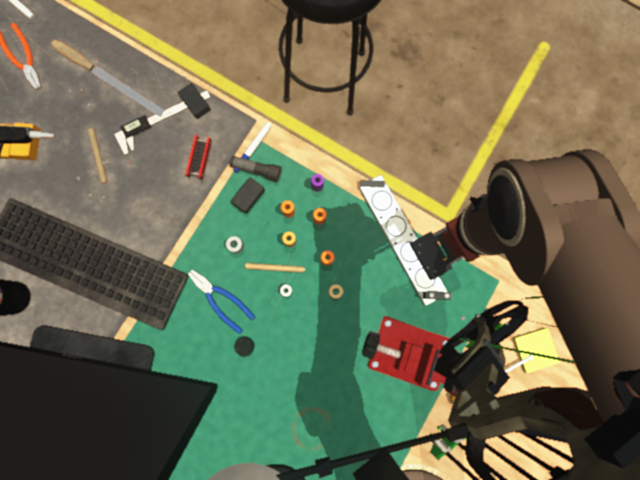

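View pics/wrist1.png

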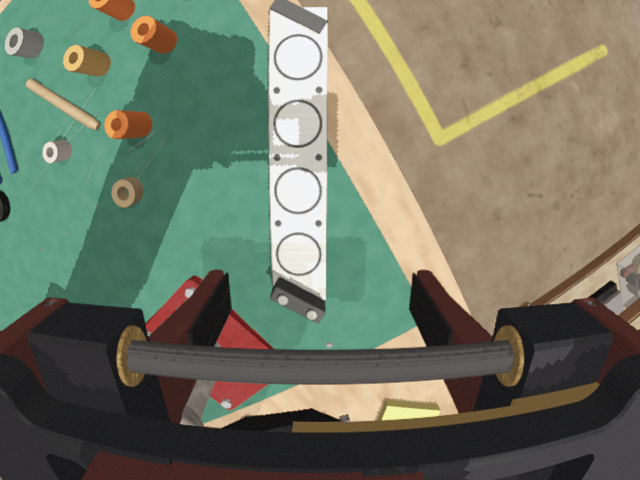

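The wrist view shows the rail running straight up the picture, with rings at about (298,57), (297,124), (297,190) and (298,254), and the stop block at the bottom (298,300). The arm leans to the −y side, clear of the vise. I'll use this view as a third measurement of the rings.

```bash
cat >> h.py <<'E'
from scipy.spatial.transform import Rotation as Rot
def wrist2world(c,st,u,v,z):
    x=(u-c["cx"])/c["fx"]; y=(v-c["cy"])/c["fy"]; r=np.hypot(x,y)
    s=np.sin(r)/r if r>1e-9 else 1
    d=np.array([x*s,-y*s,-np.cos(r)])
    T=c["T_tool_cam"]; R=Rot.from_quat(st["tool_rot"]).as_matrix()
    o=R@T[:3,3]+st["tool_pos"]; w=R@T[:3,:3]@d
    return o+w*((z-o[2])/w[2])
E
python3 - <<'E'
from h import *
st=observe(); c=capture("wrist")
crop(c,240,0,350,150,4,"pics/w1a.png"); crop(c,240,150,350,300,4,"pics/w1b.png"); 
for u,v in [(298,57),(297,124),(297.5,190),(298,254)]: print(wrist2world(c,st,u,v,.016).round(4))
for n,u,v,z in [('22',127,190,.022),('30',56,151,.03),('56',76,56,.056),('42',17,41,.042)]: print(n,wrist2world(c,st,u,v,z).round(4))
E
```

```text
[0.6814 0.0647 0.016 ]
[0.624  0.0337 0.016 ]
[0.5685 0.0026 0.016 ]
[ 0.5114 -0.0288  0.016 ]
22 [0.4854 0.1615 0.022 ]
30 [0.4853 0.2622 0.03  ]
56 [0.5914 0.2631 0.056 ]
42 [0.5775 0.3755 0.042 ]
```

View pics/w1b.png

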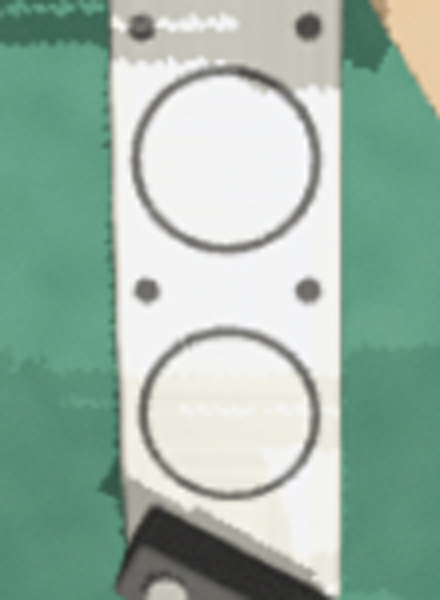

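View pics/w1a.png

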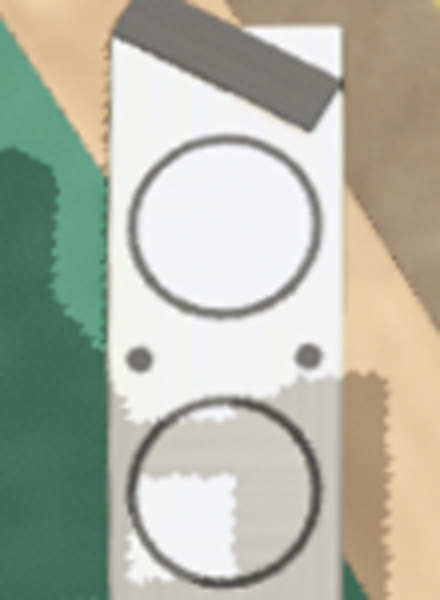

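Three cameras agree on the rings within about 2 mm. I'll use the means: r0 (.682,.066), r1 (.625,.035), r2 (.569,.003), r3 (.512,−.029). Next is above bush_22, pre-closing the jaws to about 50 mm.

Call:
carry_out(plan=[{"linear": [-84, 185, -90], "angular": [0, 0, 0]}, {"linear": [-84, 185, -90], "angular": [0, 0, 0]}, {"linear": [-84, 185, -90], "angular": [0, 0, 0]}, {"linear": [-84, 185, -90], "angular": [0, 0, 0]}, {"linear": [-84, 185, -90], "angular": [0, 0, 0]}, {"linear": [-84, 185, -90], "angular": [0, 0, 0]}, {"linear": [-84, 185, -90], "angular": [0, 0, 0]}, {"linear": [-84, 185, -90], "angular": [0, 0, 0]}], gripper=100)

```text
time_s: 2.83
tool_pos: [0.4795, 0.1589, 0.1211]
tool_rot: [0.968, 0.252, 0.0, 0.0]
ft_force: [1.5, -1.1, 0.7]
grip_width: 0.0535
```

```bash
cat >> h.py <<'E'
def world2wrist(c,st,p):
    T=c["T_tool_cam"]; R=Rot.from_quat(st["tool_rot"]).as_matrix()
    q=T[:3,:3].T@(R.T@(np.asarray(p)-st["tool_pos"])-T[:3,3])
    x,y,z=q[0],-q[1],-q[2]; r=np.arctan2(np.hypot(x,y),z); n=np.hypot(x,y)
    return c["cx"]+c["fx"]*r*x/n, c["cy"]+c["fy"]*r*y/n
def look(name):
    st=observe(); c=capture("wrist"); cv2.imwrite(name,c["pixels"]); 
    e=Rot.from_quat(st["tool_rot"]).as_matrix()
    print(round(st["time_s"],2),st["tool_pos"].round(4),"w",round(st["grip_width"],4),"ft",np.round(st["ft_force"],1),"xang",np.degrees(np.arctan2(e[1,0],e[0,0])).round(2),"zax",e[:,2].round(4))
    return st,c
E
python3 - <<'E'
from h import *
st,c=look("pics/w2.png"); print(world2wrist(c,st,[st["tool_pos"][0],st["tool_pos"][1],.022]), world2wrist(c,st,[.479,.167,.022]))
print(observe()["joint_pos"].round(2))
E
```

```text
2.83 [0.4795 0.1589 0.1211] w 0.0535 ft [ 1.5 -1.1  0.7] xang 29.23 zax [ 5.e-04 -8.e-04 -1.e+00]
(np.float64(320.75121621765294), np.float64(235.82674802573393)) (np.float64(310.6316662129263), np.float64(231.0858576400838))
[-0.08  0.36 -0.41  1.97  0.19  0.85 -1.66]
```

View pics/w2.png

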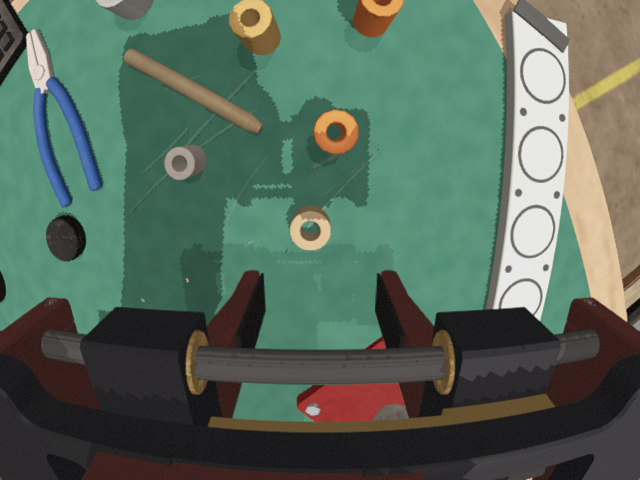

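The wrist view shows bush_22's top at (310,230), against a predicted (311,231), so the estimate holds. I'll descend part way with the small correction and check settling.

Call:
carry_out(plan=[{"linear": [0, 8, -30], "angular": [0, 0, 0]}, {"linear": [0, 8, -60], "angular": [0, 0, 0]}, {"linear": [0, 8, -80], "angular": [0, 0, 0]}, {"linear": [0, 8, -80], "angular": [0, 0, 0]}, {"linear": [0, 8, -80], "angular": [0, 0, 0]}])

```text
time_s: 3.3
tool_pos: [0.4797, 0.166, 0.0408]
tool_rot: [0.968, 0.251, -0.001, 0.0]
ft_force: [-0.4, -0.3, 1.0]
grip_width: 0.0532
```

```bash
python3 - <<'E'
from h import *
st,c=look("pics/w3.png"); print(world2wrist(c,st,[.479,.167,.022]))
E
```

```text
3.3 [0.4797 0.166  0.0408] w 0.0532 ft [-0.4 -0.3  1. ] xang 29.1 zax [-8.0e-04 -1.1e-03 -1.0e+00]
(np.float64(319.1578613669718), np.float64(278.00232564444497))
```

View pics/w3.png

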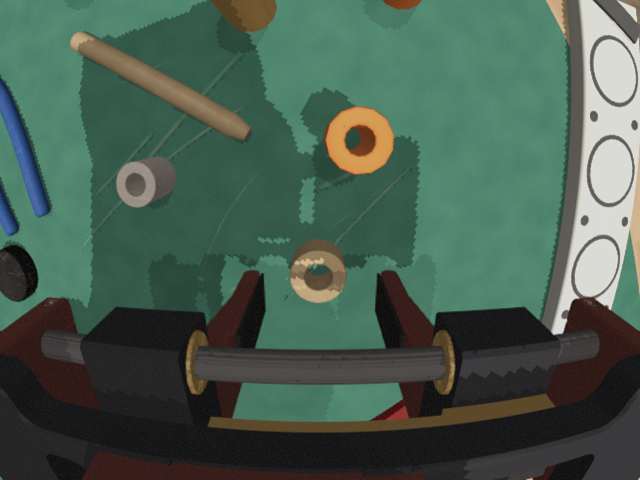

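bush_22 sits centred between the fingers at (319,277). Now I'll descend to z≈0.005 and then grip.

Call:
carry_out(plan=[{"linear": [0, 1, -20], "angular": [0, 0, 0]}, {"linear": [0, 1, -36], "angular": [0, 0, 0]}, {"linear": [0, 1, -36], "angular": [0, 0, 0]}, {"linear": [0, 1, -36], "angular": [0, 0, 0]}])

```text
time_s: 3.68
tool_pos: [0.4798, 0.1687, 0.0059]
tool_rot: [0.968, 0.252, 0.0, 0.0]
ft_force: [-0.2, 0.9, -0.3]
grip_width: 0.0534
```

Call:
carry_out(plan=[{"linear": [0, 0, 0], "angular": [0, 0, 0]}, {"linear": [0, 0, 0], "angular": [0, 0, 0]}, {"linear": [0, 0, 0], "angular": [0, 0, 0]}, {"linear": [0, 0, 0], "angular": [0, 0, 0]}, {"linear": [0, 0, 0], "angular": [0, 0, 0]}, {"linear": [0, 0, 0], "angular": [0, 0, 0]}], gripper=255, grip_force=20)

```text
time_s: 4.18
tool_pos: [0.4796, 0.1691, 0.0055]
tool_rot: [0.968, 0.253, 0.001, 0.0]
ft_force: [-1.8, -1.2, 7.5]
grip_width: 0.0289
```

Gripped at 28.9 mm, which fits the 30 mm bush. I'll lift and carry it to ring 3 by way of slightly larger x, clear of the vise knob.

Call:
carry_out(plan=[{"linear": [0, 0, 35], "angular": [0, 0, 0]}, {"linear": [0, 0, 70], "angular": [0, 0, 0]}, {"linear": [25, -15, 100], "angular": [0, 0, 0]}, {"linear": [40, -50, 110], "angular": [0, 0, 0]}, {"linear": [40, -90, 110], "angular": [0, 0, 0]}, {"linear": [38, -130, 110], "angular": [0, 0, 0]}, {"linear": [35, -165, 100], "angular": [0, 0, 0]}, {"linear": [34, -197, 80], "angular": [0, 0, 0]}, {"linear": [34, -197, 60], "angular": [0, 0, 0]}, {"linear": [34, -197, 60], "angular": [0, 0, 0]}])

```text
time_s: 5.02
tool_pos: [0.5104, -0.0305, 0.0618]
tool_rot: [0.968, 0.251, -0.003, -0.0]
ft_force: [-0.0, 0.7, -0.0]
grip_width: 0.0294
```

```bash
python3 - <<'E'
from h import *
st,c=look("pics/w4.png"); s=capture("scene"); crop(s,340,140,540,290,4,"pics/s4.png")
print(world2wrist(c,st,[.5121,-.0286,.016]),observe()["tau"].round(1))
E
```

```text
5.02 [ 0.5104 -0.0305  0.0618] w 0.0294 ft [-0.   0.7 -0. ] xang 29.02 zax [-5.3e-03 -5.0e-04 -1.0e+00]
(np.float64(319.89041653992433), np.float64(256.20455952524014)) [  1.4 -50.8  -2.4 -20.1   0.1  -0.1  -0. ]
```

View pics/w4.png

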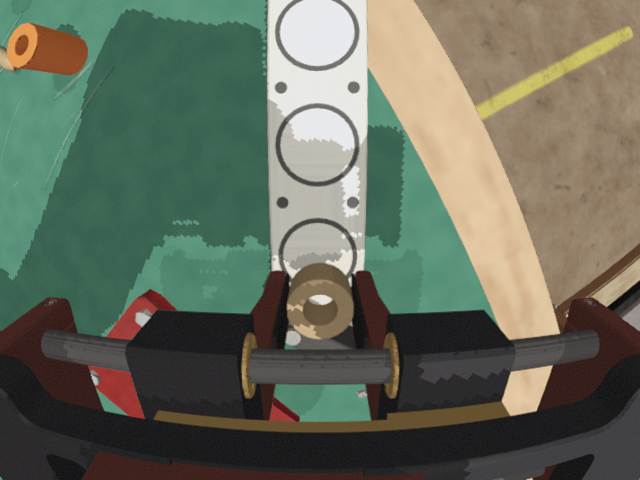

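View pics/s4.png

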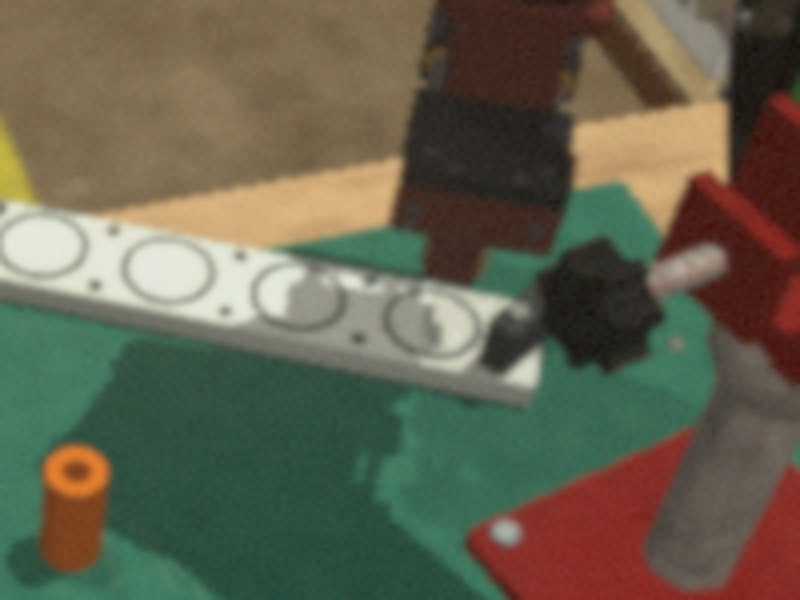

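The ring shows at (317,258), within about 1 mm of the prediction, and the bush is held square. I'll let it settle, then correct.

Call:
carry_out(plan=[{"linear": [0, 0, -10], "angular": [0, 0, 0]}, {"linear": [0, 0, -20], "angular": [0, 0, 0]}, {"linear": [0, 0, -25], "angular": [0, 0, 0]}, {"linear": [0, 0, -25], "angular": [0, 0, 0]}, {"linear": [0, 0, -25], "angular": [0, 0, 0]}])

```text
time_s: 5.53
tool_pos: [0.5128, -0.0273, 0.0395]
tool_rot: [0.967, 0.253, -0.0, -0.0]
ft_force: [-0.2, 0.3, -0.7]
grip_width: 0.0295
```

```bash
python3 - <<'E'
from h import *
st,c=look("pics/w5.png")
print(wrist2world(c,st,317.5,258,.016))
E
```

```text
5.53 [ 0.5128 -0.0273  0.0395] w 0.0295 ft [-0.2  0.3 -0.7] xang 29.33 zax [-7.e-04  1.e-04 -1.e+00]
[ 0.51990988 -0.02097095  0.016     ]
```

View pics/w5.png

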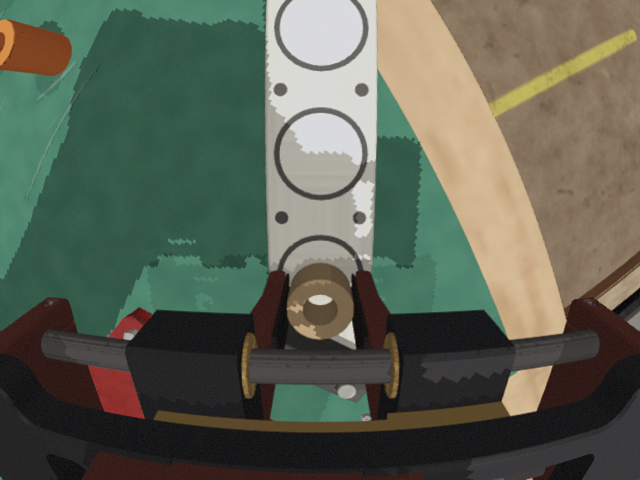

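Call:
carry_out(plan=[{"linear": [0, -1, -10], "angular": [0, 0, 0]}, {"linear": [0, -1, -15], "angular": [0, 0, 0]}, {"linear": [0, -1, -17], "angular": [0, 0, 0]}, {"linear": [0, -1, -17], "angular": [0, 0, 0]}, {"linear": [0, -1, -17], "angular": [0, 0, 0]}])

```text
time_s: 6.0
tool_pos: [0.5128, -0.0289, 0.0225]
tool_rot: [0.968, 0.253, -0.0, -0.0]
ft_force: [-0.0, 0.2, -0.5]
grip_width: 0.0289
```

Call:
carry_out(plan=[{"linear": [0, 0, -0.5], "angular": [0, 0, 0]}, {"linear": [0, 0, -0.5], "angular": [0, 0, 0]}, {"linear": [0, 0, -0.5], "angular": [0, 0, 0]}, {"linear": [0, 0, -0.5], "angular": [0, 0, 0]}], gripper=120)

```text
time_s: 6.33
tool_pos: [0.5132, -0.029, 0.0225]
tool_rot: [0.968, 0.253, 0.0, 0.0]
ft_force: [-0.7, -0.8, -1.4]
grip_width: 0.0459
```

Call:
carry_out(plan=[{"linear": [0, 0, 20], "angular": [0, 0, 0]}, {"linear": [0, 0, 50], "angular": [0, 0, 0]}, {"linear": [0, 0, 85], "angular": [0, 0, 0]}, {"linear": [0, 0, 100], "angular": [0, 0, 0]}, {"linear": [0, 0, 100], "angular": [0, 0, 0]}])

```text
time_s: 6.75
tool_pos: [0.5154, -0.0289, 0.1262]
tool_rot: [0.968, 0.253, 0.003, 0.001]
ft_force: [-0.2, 0.6, -0.2]
grip_width: 0.0461
```

```bash
python3 - <<'E'
from h import *
st,c=look("pics/w6.png"); print(world2wrist(c,st,[.5121,-.0286,.038]))
E
```

```text
6.75 [ 0.5154 -0.0289  0.1262] w 0.0461 ft [-0.2  0.6 -0.2] xang 29.26 zax [ 6.7e-03 -5.0e-04 -1.0e+00]
(np.float64(317.74255272287485), np.float64(244.54303099973092))
```

View pics/w6.png

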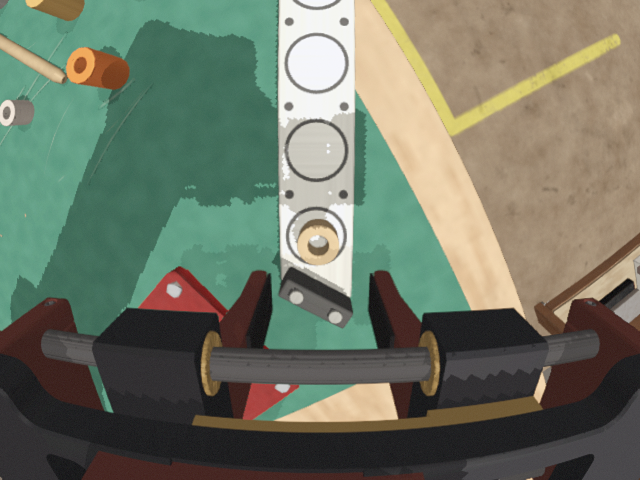

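bush_22 stands on ring 3, its top at (318,242) against an expected (318,245). Next is bush_30.

Call:
carry_out(plan=[{"linear": [15, 35, 10], "angular": [0, 0, 0]}, {"linear": [25, 70, 20], "angular": [0, 0, 0]}, {"linear": [25, 108, 20], "angular": [0, 0, 0]}, {"linear": [15, 145, 20], "angular": [0, 0, 0]}, {"linear": [0, 182, 15], "angular": [0, 0, 0]}, {"linear": [-12, 218, 5], "angular": [0, 0, 0]}, {"linear": [-24, 255, -10], "angular": [0, 0, 0]}, {"linear": [-35, 285, -30], "angular": [0, 0, 0]}, {"linear": [-35, 303, -55], "angular": [0, 0, 0]}, {"linear": [-35, 303, -65], "angular": [0, 0, 0]}])

```text
time_s: 7.63
tool_pos: [0.4743, 0.2781, 0.0535]
tool_rot: [0.967, 0.256, -0.002, -0.001]
ft_force: [-0.3, -0.5, -0.3]
grip_width: 0.0463
```

Call:
carry_out(plan=[{"linear": [0, 0, 0], "angular": [0, 0, 0]}, {"linear": [0, 0, 0], "angular": [0, 0, 0]}, {"linear": [0, 0, 0], "angular": [0, 0, 0]}])

```text
time_s: 7.88
tool_pos: [0.4787, 0.2726, 0.0575]
tool_rot: [0.968, 0.252, -0.0, 0.0]
ft_force: [-0.3, -0.8, 0.3]
grip_width: 0.0463
```

```bash
python3 - <<'E'
from h import *
st,c=look("pics/w7.png"); print(world2wrist(c,st,[.4791,.274,.030]))
E
```

```text
7.88 [0.4787 0.2726 0.0575] w 0.0463 ft [-0.3 -0.8  0.3] xang 29.15 zax [ 1.e-04 -8.e-04 -1.e+00]
(np.float64(319.3454962975187), np.float64(269.96953496500043))
```

View pics/w7.png

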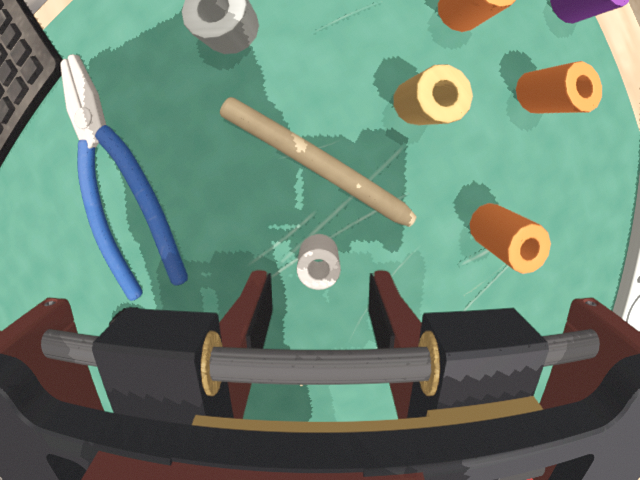

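bush_30's top is at (318,268) against (319,270) predicted, and the drift and pliers are clear of the fingers. I'll descend and grip.

Call:
carry_out(plan=[{"linear": [1, 1.5, -20], "angular": [0, 0, 0]}, {"linear": [1, 1.5, -40], "angular": [0, 0, 0]}, {"linear": [1, 1.5, -52], "angular": [0, 0, 0]}, {"linear": [1, 1.5, -52], "angular": [0, 0, 0]}, {"linear": [1, 1.5, -52], "angular": [0, 0, 0]}])

```text
time_s: 8.35
tool_pos: [0.4792, 0.2749, 0.0055]
tool_rot: [0.968, 0.252, -0.0, 0.0]
ft_force: [1.2, 1.1, 0.4]
grip_width: 0.0461
```

Call:
carry_out(plan=[{"linear": [0, 0, 0], "angular": [0, 0, 0]}, {"linear": [0, 0, 0], "angular": [0, 0, 0]}, {"linear": [0, 0, 0], "angular": [0, 0, 0]}, {"linear": [0, 0, 0], "angular": [0, 0, 0]}, {"linear": [0, 0, 0], "angular": [0, 0, 0]}, {"linear": [0, 0, 0], "angular": [0, 0, 0]}], gripper=255, grip_force=20)

```text
time_s: 8.85
tool_pos: [0.4795, 0.2756, 0.006]
tool_rot: [0.968, 0.253, 0.001, 0.0]
ft_force: [-0.9, -0.6, 6.4]
grip_width: 0.0233
```

Gripped at 23.3 mm. Carrying it to ring 2.

Call:
carry_out(plan=[{"linear": [0, 0, 35], "angular": [0, 0, 0]}, {"linear": [0, 0, 75], "angular": [0, 0, 0]}, {"linear": [5, -15, 110], "angular": [0, 0, 0]}, {"linear": [17, -52, 120], "angular": [0, 0, 0]}, {"linear": [29, -90, 120], "angular": [0, 0, 0]}, {"linear": [41, -127, 120], "angular": [0, 0, 0]}, {"linear": [53, -164, 120], "angular": [0, 0, 0]}, {"linear": [65, -200, 120], "angular": [0, 0, 0]}, {"linear": [78, -237, 110], "angular": [0, 0, 0]}, {"linear": [89, -270, 95], "angular": [0, 0, 0]}])

```text
time_s: 9.68
tool_pos: [0.5695, 0.003, 0.1014]
tool_rot: [0.968, 0.252, 0.001, 0.001]
ft_force: [1.6, -0.0, -1.2]
grip_width: 0.0229
```

Call:
carry_out(plan=[{"linear": [0, -2, -35], "angular": [0, 0, 0]}, {"linear": [0, -2, -55], "angular": [0, 0, 0]}, {"linear": [0, -2, -60], "angular": [0, 0, 0]}, {"linear": [0, -2, -60], "angular": [0, 0, 0]}, {"linear": [0, -2, -60], "angular": [0, 0, 0]}])

```text
time_s: 10.1
tool_pos: [0.5683, 0.0044, 0.0409]
tool_rot: [0.967, 0.253, 0.0, -0.0]
ft_force: [0.7, -0.1, -0.9]
grip_width: 0.0236
```

```bash
python3 - <<'E'
from h import *
st,c=look("pics/w8.png"); print(world2wrist(c,st,[.5686,.0031,.016]))
E
```

```text
10.1 [0.5683 0.0044 0.0409] w 0.0236 ft [ 0.7 -0.1 -0.9] xang 29.34 zax [ 3.e-04  4.e-04 -1.e+00]
(np.float64(323.8305753938758), np.float64(274.18956852977874))
```

View pics/w8.png

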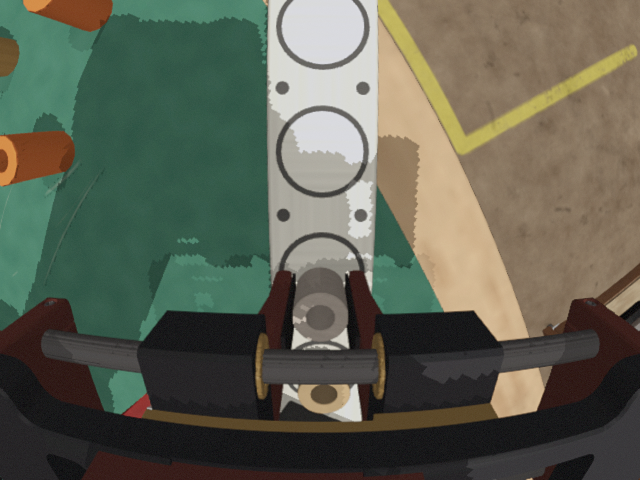

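Ring 2 is centred laterally under the bush, within about 1 mm. Set it down.

Call:
carry_out(plan=[{"linear": [0, -1, -10], "angular": [0, 0, 0]}, {"linear": [0, -1, -16], "angular": [0, 0, 0]}, {"linear": [0, -1, -18.5], "angular": [0, 0, 0]}, {"linear": [0, -1, -18.5], "angular": [0, 0, 0]}, {"linear": [0, -1, -18.5], "angular": [0, 0, 0]}])

```text
time_s: 10.57
tool_pos: [0.568, 0.0026, 0.022]
tool_rot: [0.968, 0.253, -0.0, 0.0]
ft_force: [-1.1, -0.3, 2.9]
grip_width: 0.0231
```

Call:
carry_out(plan=[{"linear": [0, 0, 0], "angular": [0, 0, 0]}, {"linear": [0, 0, 0], "angular": [0, 0, 0]}, {"linear": [0, 0, 0], "angular": [0, 0, 0]}, {"linear": [0, 0, 0], "angular": [0, 0, 0]}], gripper=120)

```text
time_s: 10.9
tool_pos: [0.5681, 0.0025, 0.0217]
tool_rot: [0.968, 0.253, 0.0, -0.0]
ft_force: [-0.3, 0.4, 0.1]
grip_width: 0.0448
```

Call:
carry_out(plan=[{"linear": [0, 0, 20], "angular": [0, 0, 0]}, {"linear": [0, 0, 50], "angular": [0, 0, 0]}, {"linear": [0, 0, 85], "angular": [0, 0, 0]}, {"linear": [0, 0, 120], "angular": [0, 0, 0]}, {"linear": [0, 0, 120], "angular": [0, 0, 0]}])

```text
time_s: 11.32
tool_pos: [0.5717, 0.0031, 0.1484]
tool_rot: [0.968, 0.253, 0.005, 0.001]
ft_force: [0.8, -0.5, 0.3]
grip_width: 0.0464
```

```bash
python3 - <<'E'
from h import *
st,c=look("pics/w9.png"); print(world2wrist(c,st,[.5686,.0031,.046]))
E
```

```text
11.32 [0.5717 0.0031 0.1484] w 0.0464 ft [ 0.8 -0.5  0.3] xang 29.27 zax [ 1.000e-02  3.000e-04 -9.999e-01]
(np.float64(318.11655999460964), np.float64(239.33618864583002))
```

View pics/w9.png

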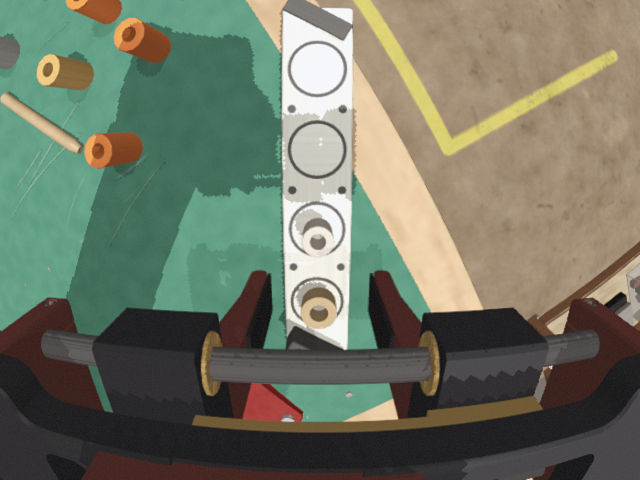

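bush_30 stands on ring 2, its top at (318,238) against an expected (318,239). Next is bush_42.

Call:
carry_out(plan=[{"linear": [1, 38, 0], "angular": [0, 0, 0]}, {"linear": [2, 77, 0], "angular": [0, 0, 0]}, {"linear": [3, 115, 0], "angular": [0, 0, 0]}, {"linear": [4, 154, 0], "angular": [0, 0, 0]}, {"linear": [5, 192, 0], "angular": [0, 0, 0]}, {"linear": [5, 230, 0], "angular": [0, 0, 0]}, {"linear": [6, 270, 0], "angular": [0, 0, 0]}, {"linear": [6, 308, 0], "angular": [0, 0, 0]}, {"linear": [7, 346, 0], "angular": [0, 0, 0]}, {"linear": [7, 383, -10], "angular": [0, 0, 0]}], gripper=90)

```text
time_s: 12.2
tool_pos: [0.5753, 0.3879, 0.132]
tool_rot: [0.968, 0.253, 0.001, -0.0]
ft_force: [0.1, -0.4, 0.6]
grip_width: 0.0567
```

Call:
carry_out(plan=[{"linear": [0, 0, -30], "angular": [0, 0, 0]}, {"linear": [0, 0, -60], "angular": [0, 0, 0]}, {"linear": [0, 0, -60], "angular": [0, 0, 0]}, {"linear": [0, 0, -60], "angular": [0, 0, 0]}])

```text
time_s: 12.53
tool_pos: [0.5736, 0.3842, 0.0691]
tool_rot: [0.968, 0.253, -0.003, 0.001]
ft_force: [0.6, 0.4, -0.0]
grip_width: 0.0568
```

```bash
python3 - <<'E'
from h import *
st,c=look("pics/w10.png"); print(world2wrist(c,st,[.575,.3864,.042]))
E
```

```text
12.53 [0.5736 0.3842 0.0691] w 0.0568 ft [ 0.6  0.4 -0. ] xang 29.28 zax [-0.0043 -0.0033 -1.    ]
(np.float64(319.13273412291653), np.float64(267.79262230794785))
```

View pics/w10.png

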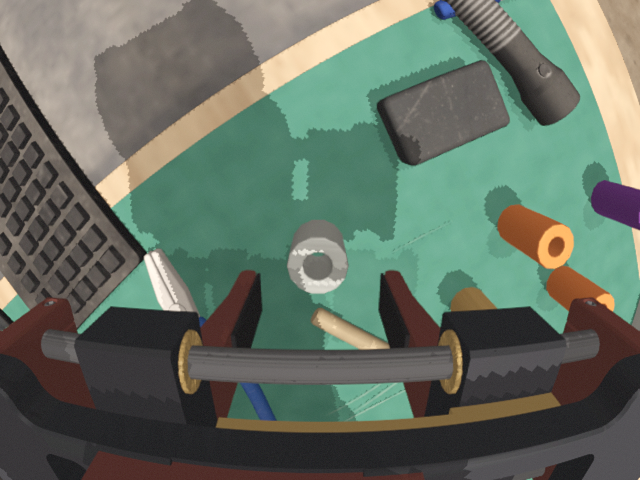

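bush_42's top is at (317,262), close to the prediction and centred. The drift end at (330,320) lies behind it, clear of both fingers. I'll descend to just above and check again.

Call:
carry_out(plan=[{"linear": [1, 1, -10], "angular": [0, 0, 0]}, {"linear": [1, 1, -14], "angular": [0, 0, 0]}, {"linear": [1, 1, -14], "angular": [0, 0, 0]}, {"linear": [1, 1, -14], "angular": [0, 0, 0]}])

```text
time_s: 12.92
tool_pos: [0.5764, 0.3863, 0.0583]
tool_rot: [0.968, 0.252, 0.0, -0.0]
ft_force: [0.7, -0.1, -0.4]
grip_width: 0.0572
```

```bash
python3 - <<'E'
from h import *
st,c=look("pics/w11.png"); print(world2wrist(c,st,[.575,.3864,.042])); crop(c,240,200,400,320,5,"pics/w11c.png")
E
```

```text
12.92 [0.5764 0.3863 0.0583] w 0.0572 ft [ 0.7 -0.1 -0.4] xang 29.23 zax [ 5.e-04  2.e-04 -1.e+00]
(np.float64(320.01625470875666), np.float64(281.6935480399954))
```

View pics/w11c.png

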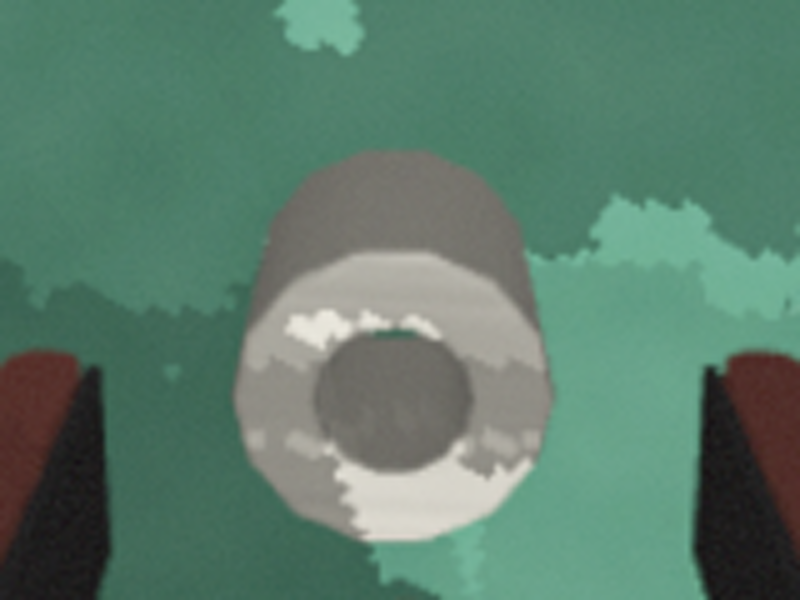

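The bush top is centred at (319,279), 2–3 px from the prediction. Descend and grip.

Call:
carry_out(plan=[{"linear": [0, 0, -25], "angular": [0, 0, 0]}, {"linear": [0, 0, -45], "angular": [0, 0, 0]}, {"linear": [0, 0, -50], "angular": [0, 0, 0]}, {"linear": [0, 0, -50], "angular": [0, 0, 0]}, {"linear": [0, 0, -50], "angular": [0, 0, 0]}])

```text
time_s: 13.38
tool_pos: [0.5762, 0.3869, 0.0085]
tool_rot: [0.968, 0.253, 0.0, -0.0]
ft_force: [-0.3, 0.3, 0.6]
grip_width: 0.0568
```

Call:
carry_out(plan=[{"linear": [0, 0, 0], "angular": [0, 0, 0]}, {"linear": [0, 0, 0], "angular": [0, 0, 0]}, {"linear": [0, 0, 0], "angular": [0, 0, 0]}, {"linear": [0, 0, 0], "angular": [0, 0, 0]}, {"linear": [0, 0, 0], "angular": [0, 0, 0]}, {"linear": [0, 0, 0], "angular": [0, 0, 0]}], gripper=255, grip_force=25)

```text
time_s: 13.88
tool_pos: [0.5764, 0.3869, 0.0086]
tool_rot: [0.968, 0.253, 0.001, -0.0]
ft_force: [-0.2, -0.3, 5.9]
grip_width: 0.0331
```

Call:
carry_out(plan=[{"linear": [0, 0, 30], "angular": [0, 0, 0]}, {"linear": [0, 0, 70], "angular": [0, 0, 0]}, {"linear": [0, 0, 105], "angular": [0, 0, 0]}, {"linear": [0, 0, 130], "angular": [0, 0, 0]}, {"linear": [0, 0, 130], "angular": [0, 0, 0]}])

```text
time_s: 14.3
tool_pos: [0.5783, 0.3887, 0.1443]
tool_rot: [0.968, 0.253, 0.004, -0.002]
ft_force: [0.1, 0.4, -0.3]
grip_width: 0.0328
```

Gripped at 33 mm and lifted. To ring 1.

Call:
carry_out(plan=[{"linear": [5, -36, 0], "angular": [0, 0, 0]}, {"linear": [10, -73, 0], "angular": [0, 0, 0]}, {"linear": [15, -110, 0], "angular": [0, 0, 0]}, {"linear": [20, -147, 0], "angular": [0, 0, 0]}, {"linear": [25, -184, 0], "angular": [0, 0, 0]}, {"linear": [31, -221, 0], "angular": [0, 0, 0]}, {"linear": [36, -258, 0], "angular": [0, 0, 0]}, {"linear": [41, -295, 0], "angular": [0, 0, 0]}, {"linear": [46, -330, -10], "angular": [0, 0, 0]}, {"linear": [49, -352, -25], "angular": [0, 0, 0]}])

```text
time_s: 15.13
tool_pos: [0.6259, 0.0293, 0.1129]
tool_rot: [0.968, 0.251, 0.001, 0.001]
ft_force: [0.4, -0.4, -1.6]
grip_width: 0.0331
```

Call:
carry_out(plan=[{"linear": [0, 0, -30], "angular": [0, 0, 0]}, {"linear": [0, 0, -55], "angular": [0, 0, 0]}, {"linear": [0, 0, -65], "angular": [0, 0, 0]}, {"linear": [0, 0, -65], "angular": [0, 0, 0]}, {"linear": [0, 0, -65], "angular": [0, 0, 0]}])

```text
time_s: 15.55
tool_pos: [0.6247, 0.0352, 0.0475]
tool_rot: [0.967, 0.253, -0.001, -0.0]
ft_force: [-1.2, 1.0, -1.0]
grip_width: 0.0333
```

```bash
python3 - <<'E'
from h import *
st,c=look("pics/w12.png"); print(world2wrist(c,st,[.6251,.0346,.016]))
E
```

```text
15.55 [0.6247 0.0352 0.0475] w 0.0333 ft [-1.2  1.  -1. ] xang 29.32 zax [-1.2e-03  3.0e-04 -1.0e+00]
(np.float64(322.63360044704757), np.float64(268.9091309296067))
```

View pics/w12.png

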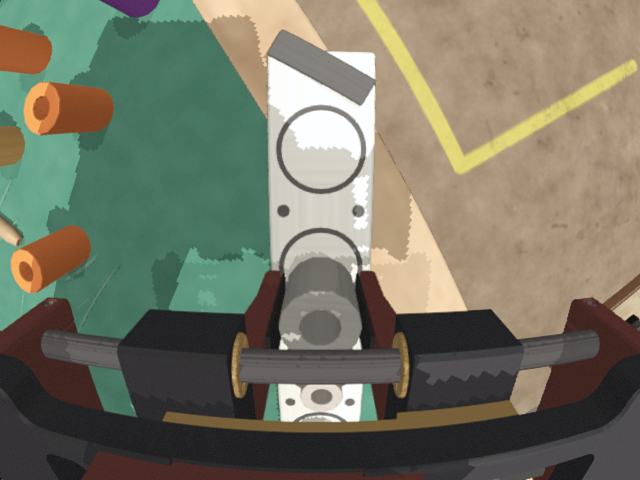

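Ring 1 is centred under the bush. Set it down to TCP z≈0.025.

Call:
carry_out(plan=[{"linear": [0, 0, -12], "angular": [0, 0, 0]}, {"linear": [0, 0, -20], "angular": [0, 0, 0]}, {"linear": [0, 0, -22.5], "angular": [0, 0, 0]}, {"linear": [0, 0, -22.5], "angular": [0, 0, 0]}, {"linear": [0, 0, -22.5], "angular": [0, 0, 0]}])

```text
time_s: 16.02
tool_pos: [0.625, 0.0346, 0.0252]
tool_rot: [0.968, 0.253, -0.0, 0.0]
ft_force: [0.5, -0.7, -0.8]
grip_width: 0.0325
```

Call:
carry_out(plan=[{"linear": [0, 0, 0], "angular": [0, 0, 0]}, {"linear": [0, 0, 0], "angular": [0, 0, 0]}, {"linear": [0, 0, 0], "angular": [0, 0, 0]}, {"linear": [0, 0, 0], "angular": [0, 0, 0]}], gripper=105)

```text
time_s: 16.35
tool_pos: [0.6252, 0.0346, 0.0255]
tool_rot: [0.968, 0.253, 0.0, 0.0]
ft_force: [0.2, 0.3, -0.8]
grip_width: 0.051
```

Call:
carry_out(plan=[{"linear": [0, 0, 20], "angular": [0, 0, 0]}, {"linear": [0, 0, 50], "angular": [0, 0, 0]}, {"linear": [0, 0, 85], "angular": [0, 0, 0]}, {"linear": [0, 0, 110], "angular": [0, 0, 0]}, {"linear": [0, 0, 110], "angular": [0, 0, 0]}])

```text
time_s: 16.77
tool_pos: [0.6282, 0.0352, 0.1413]
tool_rot: [0.968, 0.253, 0.004, 0.001]
ft_force: [1.4, 0.2, 0.2]
grip_width: 0.0518
```

```bash
python3 - <<'E'
from h import *
st,c=look("pics/w13.png"); print(world2wrist(c,st,[.6251,.0346,.058]))
E
```

```text
16.77 [0.6282 0.0352 0.1413] w 0.0518 ft [1.4 0.2 0.2] xang 29.26 zax [ 9.e-03  8.e-04 -1.e+00]
(np.float64(319.0345071450626), np.float64(247.18137640650315))
```

View pics/w13.png

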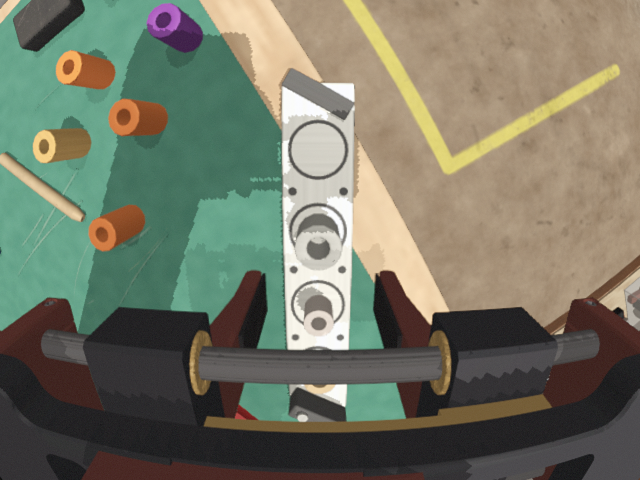

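bush_42 stands on ring 1, its top at (318,247) against an expected (319,247). Next is the brass bush_56, at (45,147) in this view. It is the only yellow tall one; the orange and purple ones stay.

Call:
carry_out(plan=[{"linear": [-6, 38, 0], "angular": [0, 0, 0]}, {"linear": [-12, 77, 0], "angular": [0, 0, 0]}, {"linear": [-18, 115, 0], "angular": [0, 0, 0]}, {"linear": [-24, 154, 0], "angular": [0, 0, 0]}, {"linear": [-30, 192, 0], "angular": [0, 0, 0]}, {"linear": [-36, 225, -10], "angular": [0, 0, 0]}, {"linear": [-37, 234, -40], "angular": [0, 0, 0]}, {"linear": [-37, 234, -55], "angular": [0, 0, 0]}, {"linear": [-37, 234, -55], "angular": [0, 0, 0]}, {"linear": [-37, 234, -55], "angular": [0, 0, 0]}])

```text
time_s: 17.65
tool_pos: [0.587, 0.2677, 0.0785]
tool_rot: [0.968, 0.253, -0.002, 0.001]
ft_force: [0.1, 0.5, -0.4]
grip_width: 0.0516
```

```bash
python3 - <<'E'
from h import *
st,c=look("pics/w14.png"); print(world2wrist(c,st,[.588,.2692,.056]))
E
```

```text
17.65 [0.587  0.2677 0.0785] w 0.0516 ft [ 0.1  0.5 -0.4] xang 29.27 zax [-0.0031 -0.0019 -1.    ]
(np.float64(319.87453658102015), np.float64(272.2027463053895))
```

View pics/w14.png

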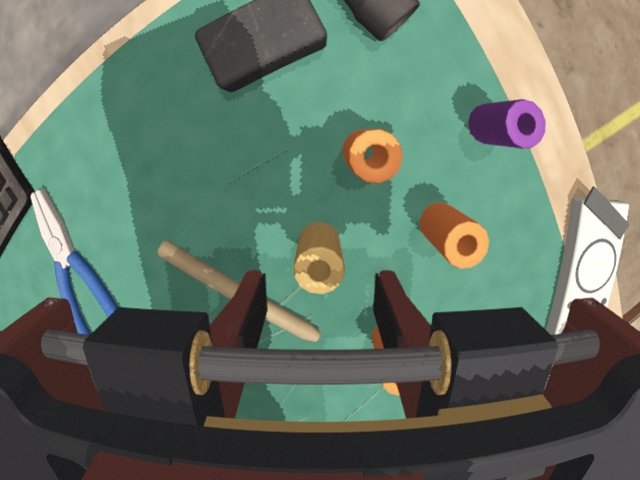

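bush_56's top is at (319,269) against (320,272). The drift and the orange bushes are clear of the finger footprints. I'll descend to z≈0.018 and grip.

Call:
carry_out(plan=[{"linear": [0, 0, -20], "angular": [0, 0, 0]}, {"linear": [0, 0, -40], "angular": [0, 0, 0]}, {"linear": [0, 0, -58], "angular": [0, 0, 0]}, {"linear": [0, 0, -61], "angular": [0, 0, 0]}, {"linear": [0, 0, -61], "angular": [0, 0, 0]}, {"linear": [0, 0, -61], "angular": [0, 0, 0]}])

```text
time_s: 18.2
tool_pos: [0.589, 0.2685, 0.0207]
tool_rot: [0.968, 0.252, 0.001, -0.0]
ft_force: [-0.2, -0.1, 0.2]
grip_width: 0.0517
```

Call:
carry_out(plan=[{"linear": [0, 0, 0], "angular": [0, 0, 0]}, {"linear": [0, 0, 0], "angular": [0, 0, 0]}, {"linear": [0, 0, 0], "angular": [0, 0, 0]}, {"linear": [0, 0, 0], "angular": [0, 0, 0]}, {"linear": [0, 0, 0], "angular": [0, 0, 0]}, {"linear": [0, 0, 0], "angular": [0, 0, 0]}], gripper=255, grip_force=25)

```text
time_s: 18.7
tool_pos: [0.5884, 0.2688, 0.02]
tool_rot: [0.968, 0.253, 0.0, -0.0]
ft_force: [-0.1, -0.4, 6.0]
grip_width: 0.0278
```

Call:
carry_out(plan=[{"linear": [0, 0, 30], "angular": [0, 0, 0]}, {"linear": [0, 0, 70], "angular": [0, 0, 0]}, {"linear": [0, 0, 105], "angular": [0, 0, 0]}, {"linear": [0, 0, 130], "angular": [0, 0, 0]}, {"linear": [0, 0, 130], "angular": [0, 0, 0]}])

```text
time_s: 19.12
tool_pos: [0.5905, 0.2702, 0.1553]
tool_rot: [0.968, 0.253, 0.004, -0.001]
ft_force: [0.8, 0.8, -0.1]
grip_width: 0.0275
```

Gripped at 27.8 mm. To ring 0.

Call:
carry_out(plan=[{"linear": [16, -34, 0], "angular": [0, 0, 0]}, {"linear": [32, -68, 0], "angular": [0, 0, 0]}, {"linear": [48, -102, 0], "angular": [0, 0, 0]}, {"linear": [63, -136, 0], "angular": [0, 0, 0]}, {"linear": [79, -170, 0], "angular": [0, 0, 0]}, {"linear": [94, -203, 0], "angular": [0, 0, 0]}, {"linear": [94, -203, -35], "angular": [0, 0, 0]}, {"linear": [94, -203, -70], "angular": [0, 0, 0]}, {"linear": [94, -203, -85], "angular": [0, 0, 0]}, {"linear": [94, -203, -85], "angular": [0, 0, 0]}])

```text
time_s: 19.95
tool_pos: [0.6783, 0.0644, 0.0584]
tool_rot: [0.968, 0.253, -0.005, -0.001]
ft_force: [-0.7, -0.1, -0.4]
grip_width: 0.0278
```

Call:
carry_out(plan=[{"linear": [0, 0, 0], "angular": [0, 0, 0]}, {"linear": [0, 0, 0], "angular": [0, 0, 0]}, {"linear": [0, 0, 0], "angular": [0, 0, 0]}])

```text
time_s: 20.2
tool_pos: [0.6831, 0.066, 0.0661]
tool_rot: [0.968, 0.253, 0.001, 0.0]
ft_force: [-0.4, 0.3, -0.5]
grip_width: 0.028
```

```bash
python3 - <<'E'
from h import *
st,c=look("pics/w15.png"); print(world2wrist(c,st,[.6824,.0662,.016]))
E
```

```text
20.2 [0.6831 0.066  0.0661] w 0.028 ft [-0.4  0.3 -0.5] xang 29.28 zax [ 2.8e-03  4.0e-04 -1.0e+00]
(np.float64(320.27198270421553), np.float64(259.1423513060849))
```

View pics/w15.png

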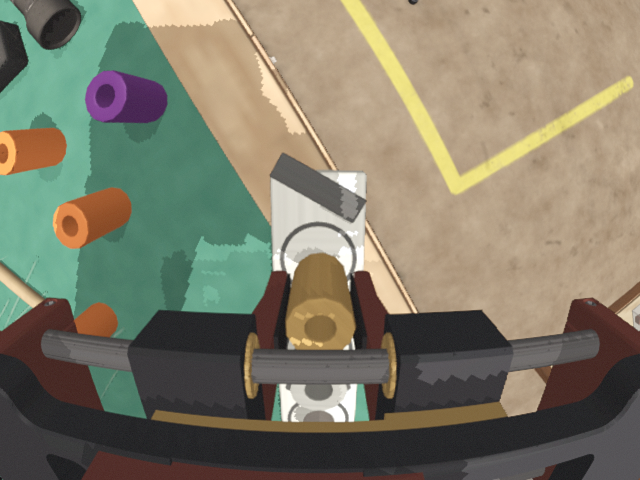

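Ring 0 is centred laterally at x≈319. I'll set it down to TCP z≈0.0365 and check there before releasing.

Call:
carry_out(plan=[{"linear": [0, 0, -12], "angular": [0, 0, 0]}, {"linear": [0, 0, -22], "angular": [0, 0, 0]}, {"linear": [0, 0, -28], "angular": [0, 0, 0]}, {"linear": [0, 0, -29], "angular": [0, 0, 0]}, {"linear": [0, 0, -29], "angular": [0, 0, 0]}, {"linear": [0, 0, -29], "angular": [0, 0, 0]}])

```text
time_s: 20.75
tool_pos: [0.6816, 0.0655, 0.0352]
tool_rot: [0.968, 0.253, -0.0, 0.0]
ft_force: [-2.9, 0.4, 5.6]
grip_width: 0.028
```

Light contact with the rail (5.6 N). Release, then retreat upward.

Call:
carry_out(plan=[{"linear": [0, 0, 0.5], "angular": [0, 0, 0]}, {"linear": [0, 0, 0.5], "angular": [0, 0, 0]}, {"linear": [0, 0, 0.5], "angular": [0, 0, 0]}, {"linear": [0, 0, 0.5], "angular": [0, 0, 0]}], gripper=115)

```text
time_s: 21.08
tool_pos: [0.6819, 0.0655, 0.0354]
tool_rot: [0.968, 0.253, -0.0, -0.0]
ft_force: [0.3, -0.3, -0.7]
grip_width: 0.0477
```

Call:
carry_out(plan=[{"linear": [0, 0, 15], "angular": [0, 0, 0]}, {"linear": [0, 0, 45], "angular": [0, 0, 0]}, {"linear": [0, 0, 80], "angular": [0, 0, 0]}, {"linear": [0, 0, 120], "angular": [0, 0, 0]}, {"linear": [-30, -20, 150], "angular": [0, 0, 0]}, {"linear": [-60, -40, 170], "angular": [0, 0, 0]}, {"linear": [-70, -60, 170], "angular": [0, 0, 0]}, {"linear": [-70, -60, 170], "angular": [0, 0, 0]}, {"linear": [-70, -60, 170], "angular": [0, 0, 0]}])

```text
time_s: 21.83
tool_pos: [0.612, 0.0038, 0.2077]
tool_rot: [0.968, 0.251, 0.001, 0.001]
ft_force: [0.8, 0.7, -0.4]
grip_width: 0.0481
```

```bash
python3 - <<'E'
from h import *
st,c=look("pics/w16.png")
for n,p in {'22':[.5121,-.0286,.038],'30':[.5686,.0031,.046],'42':[.6251,.0346,.058],'56':[.6824,.0662,.072]}.items(): print(n,np.round(world2wrist(c,st,p),1))
crop(c,240,60,400,360,2,"pics/w16c.png")
s=capture("scene"); crop(s,240,150,500,345,3,"pics/s16.png"); t=capture("top"); crop(t,180,160,460,370,2,"pics/t16.png")
E
```

```text
21.83 [0.612  0.0038 0.2077] w 0.0481 ft [ 0.8  0.7 -0.4] xang 29.11 zax [ 0.0024 -0.0011 -1.    ]
22 [299.9 315.9]
30 [297.9 257.6]
42 [296.  189.6]
56 [294.7 110.9]
```

View pics/w16.png

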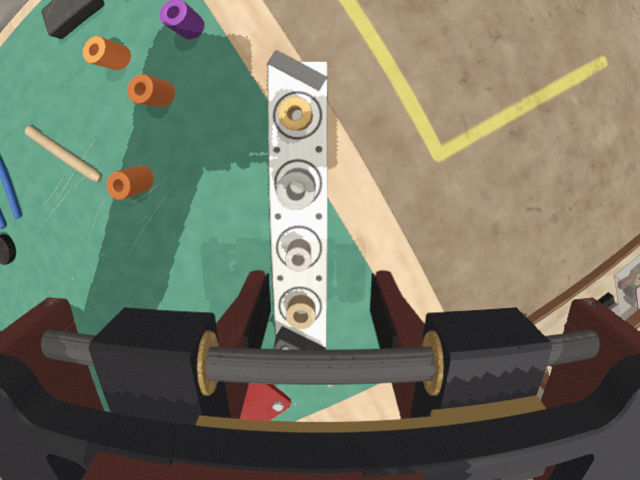

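View pics/s16.png

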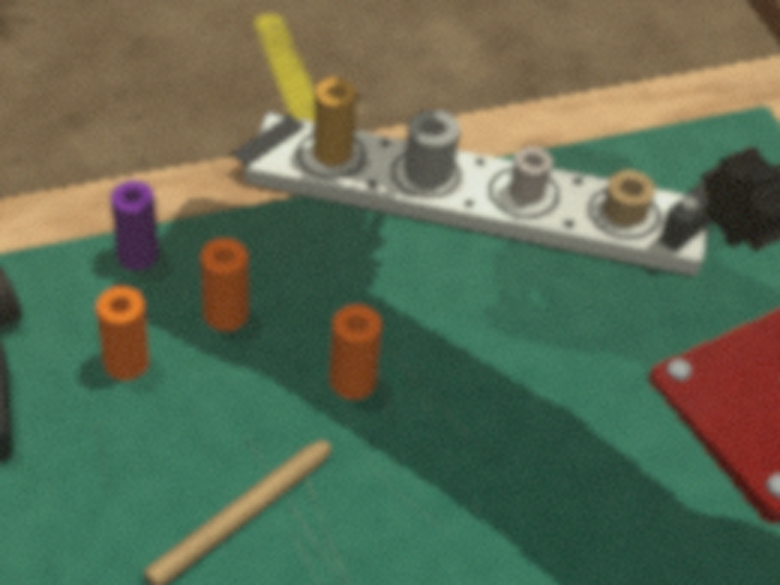

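View pics/t16.png

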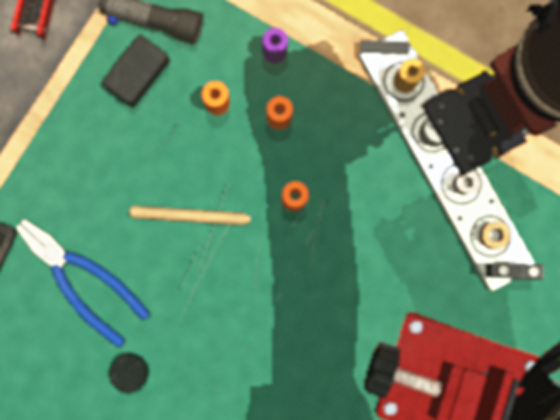

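All four stand on their rings in the right order, and the bystanders look unmoved. A numerical check from the scene picture.

```bash
python3 - <<'E'
from h import *
s=capture("scene")
R=np.array([[.6818,.0667],[.625,.0348],[.5678,.0037],[.5118,-.0287]])  # rings, same camera
d=np.array([np.cos(np.radians(29.27)),np.sin(np.radians(29.27))]); n=np.array([-d[1],d[0]])
for k,(x,y),z,r in [('56',(337,88),.072,R[0]),('42',(433,127),.058,R[1]),('30',(534,160),.046,R[2]),('22',(631,186),.038,R[3])]:
    p=pix2world(s,x/3-.333+240,y/3-.333+150,z)[:2]-r
    print(k,"along mm",(p@d*1e3).round(1),"across",(p@n*1e3).round(1))
t=observe();print(t["time_s"],np.abs(t["joint_vel"]).max().round(4))
c=capture("top")
print([pix2world(c,x/2-.25+180,y/2-.25+160,.008)[:2].round(4) for x,y in ((132,212),(250,219))],[pix2world(s,x/3-.333+240,y/3-.333+150,.008)[:2].round(4) for x,y in ((152,578),(325,446))])
E
```

```text
56 along mm -1.4 across -3.2
42 along mm -1.1 across 0.7
30 along mm -2.6 across -0.5
22 along mm -0.6 across -1.6
22.0333 0.007
[array([0.5317, 0.3635]), array([0.5265, 0.2345])] [array([0.5313, 0.3638]), array([0.5249, 0.2365])]
```

All offsets are within about 3.5 mm against the 12 mm allowed, the drift is where it was, and the arm is at rest and clear. Handing in.

```bash
python3 - <<'E'
from plant import hand_in
print(hand_in())
E
```

```text
the job is handed in; nothing more can be done
None
```

All four bushes now stand upright on the kitting rail, and I handed the job in at about 22 s of the 112 s allowed. From the stop block outward the order is 22, 30, 42, 56 mm. The stop block is at the end nearest the robot.

- **Placement:** in the last scene picture every bush is within 2.6 mm along and 3.2 mm across the rail of its ring mark, against 12 mm allowed. bush_56 has the largest sideways offset, at 3.2 mm.
- **Bystanders:** the drift's ends measured within about 5 mm of their first reading, which is at the limit of reading pixels by eye. The sanding block and pliers looked unmoved in the top picture, but I did not measure them again.
- **Robot:** the gripper was open and clear of everything, and the highest contact force I saw was about 7.5 N, while gripping bush_22.

No check failed. The cameras agreed with each other to about 2 mm on the ring marks and bushes. The first wide-angle wrist readings of the bushes were up to 12 mm off, so I did not use them.

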